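Label up, then hold the reader's sprung hood at its mark

TASK

Roll the sample tube over where it lies on the reader's bed, without lifting it off, so that its barcode label faces up, and leave it lying there. Then take the lug of the reader's sprung hood, raise the hood until its side edge lines up with the marker arm beside it, and hold it still at that angle: finish while still holding it. Do not push the marker arm or the other things on the bench about.

Things in the scene. Friction and masses are not known exactly. Their poses are not given: they have to be found in the camera images.
- tube: Grey plastic tube with white ribbed cap, lying on the reader's bed, 112 mm long, about 60 g. Origin on its axis at mid-length (22 mm above the bench); x runs along it from cap to foot, z points out through the label. It rolls on the cap (x -56 to -30 mm) and foot (x 46 to 56 mm), both 32 mm in diameter; the wall between is 28 mm in diameter. Starts with the label to one side; stays at rest where it is left
- label (a point): Middle of the printed paper label with black bars, on the tube's wall (60 mm long, about 100 degrees of the round); its z axis points straight out of the label: label up means this axis points up
- reader: Fixed white box instrument; shell 180 mm deep (x), 220 wide (y), 92 high. Origin under the shell's middle at bench height; x points from front to back (hinge side), z up. In front of the shell (x -255 to -90 mm, y -130 to 130 mm) is its flat bed, surface 6 mm above the bench, with a lip 14 mm above the bench along the front edge
- bed_center (a point): Middle of the bed's surface (165 mm along x by 260 mm along y), axes as the reader's
- hood (a joint): Angle of the hood (rad): 0 shut, positive open, stop at 1.3. Grey slab about 0.3 kg, 12 mm thick, 182 mm deep, 224 mm wide, hinged along the reader's y axis at its back upper edge. The hinge spring (0.4 N m/rad, preload 0.32 N m) shuts it when let go; lifting at the lug takes about 4 to 7 N
- hood_hinge (a point): A point of the hinge axis, mid-width, 85 mm behind the reader's origin (along its x) and 95 mm above the bench. Axes turn with the hood: x from its front edge to the hinge, y along the hinge axis (the reader's y), z out of the hood's top; z 0 is the hood's underside
- hood_lug (a point): Grip point of the black upright fin near the hood's front edge: 12 mm thick (y), 26 mm wide (x), 41 mm tall with a rounded top. The point is at mid-thickness, 26 mm above the hood's top and 15 mm below the fin's top; x -155, y 40, z 38 mm from hood_hinge in the hood's axes, which it shares. Pinch the fin along y. As the hood opens it swings about the hinge axis, up and to the back
- marker (a joint): Angle (rad) at which the marker arm is set, 0.45 to 0.85: the hood is at the mark when its own angle equals this one. Held by friction, it does not follow the hood
- marker_tip (a point): Tip of the marker arm, a thin steel bar 185 mm long and 6 mm high with a small round end, beside the hood on the reader's -y side, turning about the same hinge axis (tip 185 mm from it). Axes as the arm's, x from tip to pivot. At the mark the hood's side edge runs alongside the bar
- vial: Bystander: small amber glass vial, 24 mm across and 45 mm tall, standing at a corner of the reader's bed; origin at the centre of its underside
- reagent: Bystander: closed reagent bottle, 60 mm across and 130 mm tall, standing on the bench; origin at the centre of its underside
- beaker: Bystander: glass cup, 70 mm across and 85 mm tall, standing on the bench; origin at the centre of its underside
- jar: Bystander: white capped jar, 48 mm across and 55 mm tall, standing on the bench; origin at the centre of its underside
- dish: Bystander: flat clear closed dish, 90 mm across and 16 mm high, lying on the bench; origin at the centre of its underside
Mind the look-alikes: they are no part of the job. Leave any yellow look-alike of the tube alone.

How it is judged:
On the way:
1. the tube lies on the bed with its label up, let go and at rest, while the hood is still shut (angle between label's own z axis and vertical below 0.4 rad and x of tube in the frame of bed_center between -0.085 and 0.085 m and y of tube in the frame of bed_center between -0.13 and 0.13 m and height (world z) of tube below 0.03 m and linear speed of tube below 0.02 m/s and contact force between tube and the arm below 0.05 N and contact force between tube and the fingers below 0.05 N and value of joint hood below 0.06 rad), for 0.3 s.
At the end, for the whole second after the job is handed in: The hood stands still within 0.07 rad (4 degrees) of the marker arm's angle, carried by the gripper's fingers (over 1 N) and by nothing else; the tube lies at rest and untouched on the reader's bed with its label within 0.40 rad (23 degrees) of straight up (angle between label's own z axis and vertical below 0.4 rad and x of tube in the frame of bed_center between -0.085 and 0.085 m and y of tube in the frame of bed_center between -0.13 and 0.13 m and height (world z) of tube below 0.03 m and linear speed of tube below 0.02 m/s and contact force between tube and the arm below 0.05 N and contact force between tube and the fingers below 0.05 N and angle between the x axis of hood_lug and the x axis of marker_tip, either way round below 0.07 rad and value of joint hood above 0.3 rad and velocity of joint hood between -0.06 and 0.06 rad/s and contact force between hood and the fingers above 1 N and contact force between hood and tube below 0.2 N and contact force between hood and vial below 0.2 N); the arm keeps its last pose, push and grip.
It fails at once if the tube is lifted off the bed (its middle more than 40 mm above the bench)  (height (world z) of tube above 0.04 m).
It fails at once if the marker arm is pushed (its tip moves over 10 mm) (distance of marker_tip from where it was at the start of the episode above 0.01 m).
It fails at once if another thing on the bench is pushed over 25 mm (distance of any of vial, reagent, beaker, jar, dish from where it was at the start of the episode above 0.025 m).
It also fails if it takes over 67 s, if anything falls off the work surface, if the arm or the gripper's body presses on something with over 40 N, if the wrist force passes 120 N, or if a joint passes its speed limit or range.

ROBOT

A 7-joint arm with a two-finger parallel gripper is mounted at the origin on the work surface. World frame = base frame: x ahead of the robot, y to its left, z up, the work surface at z = 0. Lengths are in m, angles in rad, forces in N, time in s.
With the tool pointing down it reaches from about 0.425 to 0.925 m from the base axis. Payload 6.8 kg.
Tool frame: the origin (TCP) lies on the centre line of the jaws, within the pads' length; the fingertips stand 17 mm ahead of it and the grasp point (between the pads) lies 2 mm behind it; z points along the fingers, x is the direction in which the jaws open and shut, and the axes are right-handed (so a half turn about z gives the same grasp; the last joint's range is limited). The gripper opens to 85 mm and grips with 20 to 120 N. Pads are 22 mm wide; open, the fingers measure 114 mm over their backs; the gripper's body (76 mm by 85 mm) begins 54 mm behind the grasp point. The pads swing forward as they close: fully open they stand 13 mm farther back than shut.
Start: joints at [1.235, 0.477, 0.022, 1.555, -0.011, 1.109, -0.083], TCP at [0.152, -0.658, 0.248] pointing down, gripper open.
Joint ranges: [-2.96, 2.96], [-0.34, 2.1], [-1.41, 1.46], [0.24, 2.44], [-1.37, 4.51], [0.17, 1.92], [-2.96, 2.96]. Speed limits (rad/s): [2.39, 2.39, 3.14, 3.14, 3.14, 3.14, 3.14].

INTERFACE

Orientations are given as a unit quaternion [w, x, y, z].
In Python, from station import status, read_camera, camera_model, bot gives the robot as it stands.
- The arm moves only by the tool arm_command, never from a script. Its argument "series" is a list of rows, each a list of 3 entries, a list of its own where there are three numbers: the finger opening in mm, from 0 to 85.4, then the shift along the tool's x, y, z in mm, then the turn about the tool's z in rad. In form: [[gripper, [dx, dy, dz], roll], ...]. A call has 1 to 8 rows; each row is the pose to reach, as a shift and turn from the pose commanded when the call began, along the tool's axes at that moment; what a row does not reach only later rows make up. A row lasts 1/8 s, in which the tool goes at most 62.5 mm and 10.7 degrees, less where a joint would pass 70% of its speed; a pose out of reach is approached as far as the arm can. A call with a gripper value outside its range is refused whole. The fingers move at their own pace and stop on an object; "squeeze" is the grip in N (left out, the last holds). Time passes only in rows, so rows that repeat a pose let the fingers close. It gives the time, the measured TCP pose, the force and the opening at its end, in the units of the state.
- status.get_obs(): the state, without advancing time (a new reading comes with each control period).
- read_camera(name): name is "scene" or "top" or "wrist"; returns the picture (384x512x3 uint8, blue, green, red); there is no depth.
- camera_model(name): a dict with "fov_y" (degrees; the focal length in pixels is half the picture's height over the tangent of half this angle, whatever the lens; pixels are square), "cx", "cy" (the principal point, pixels), "R" (3x3) and "t" (3): a world point X has camera coordinates R X + t. Camera axes: x right, y down, z forward; pixel columns grow to the right and rows downward; lengths in m; the calibration is good to about 2 mm. A picture is of the moment at which its call begins: read the wrist's pose just before it. camera_model takes no time and is no camera call; for the wrist camera it gives the pose at the moment of the call.
- bot.hand_in(): hands the job in, once; it reports no verdict.
The state is a dict: "t": time; "q": joint angles; "joint_vel": joint speeds; "joint_torque": joint torques, N m; "eef_pos": TCP position; "tool_rot": TCP orientation; "contact_force": force on the tool from outside, world axes, zero at the start; "torque": the same for the moment, N m; "gripper_width": opening from 0.0 (shut) to 1.0 (fully open).
Only numpy, scipy, OpenCV 4.12 (cv2) and the standard library are available. Lean on these libraries where they do the work, as an engineer would, in place of code of your own. Each camera call takes 0.05 s, during which the arm holds its last target.

## Working session

There is one attempt and no reset: what is moved stays moved. The work goes in short steps, Python scripts to look and compute and a tool call to move; the robot and the scene stay as the last step left them, time stands still between calls to the robot, and variables do not carry over. Pictures are saved under pics/ and viewed, and the job is handed in when it is done.

Besides the shell and the picture viewer there is one more tool, called by a JSON object that holds its "name" and its "arguments", one argument or row to a line. arm_command: Moves the arm, as the interface text tells. Its arguments: {"type":"object","properties":{"series":{"type":"array"},"squeeze":{"type":"number"}},"required":["series"]}

```bash
ls; mkdir -p pics; python3 - <<'E'
from station import status, read_camera, camera_model, bot
import cv2
print(status.get_obs())
for n in ["scene","top","wrist"]:
    m=camera_model(n);print(n,m)
    cv2.imwrite(f"pics/{n}0.png",read_camera(n))
E
```

```text
pics
{'t': 0.0, 'q': array([ 1.23490942,  0.47781811,  0.02232732,  1.55645977, -0.01147568,
        1.10930641, -0.08307782]), 'joint_vel': array([ 0.00073429, -0.00156415,  0.00170109, -0.00060474, -0.00057009,
        0.00043022, -0.00118937]), 'joint_torque': array([-1.04982093e-03, -5.96454155e+01,  1.60773374e+00, -2.81196588e+01,
        1.24791704e-02,  9.35071061e-03,  4.14354042e-05]), 'eef_pos': array([ 0.15228938, -0.65701256,  0.24730988]), 'tool_rot': array([-5.16834683e-04,  7.82906432e-01, -6.22138771e-01, -7.75278488e-04]), 'contact_force': array([-0.43139544, -0.32907064, -0.10618974]), 'torque': array([-0.01106732,  0.00179496,  0.00657121]), 'gripper_width': 0.9999100825814856}
scene {'fov_y': 55.16829532547564, 'cx': 259.89569497721374, 'cy': 191.90421717934314, 'R': array([[ 0.82429798,  0.56603394,  0.01176525],
       [ 0.32971075, -0.46304702, -0.82272613],
       [-0.46024305,  0.68205061, -0.5683162 ]]), 't': array([-0.47232152, -0.08206496,  1.29859205])}
top {'fov_y': 54.79537827012341, 'cx': 249.62925259660608, 'cy': 192.31091728525587, 'R': array([[-0.00822434, -0.99995718, -0.00424205],
       [-0.98878718,  0.00876487, -0.14907413],
       [ 0.14910493,  0.00296845, -0.98881692]]), 't': array([0.02838912, 0.53716498, 1.07213231])}
wrist {'fov_y': 67.78406563304516, 'cx': 251.59297698870793, 'cy': 186.7474775525192, 'R': array([[ 0.22551943, -0.97423515, -0.00261796],
       [-0.93052623, -0.21619587,  0.29560156],
       [-0.28855143, -0.06422782, -0.95530773]]), 't': array([-0.67319373, -0.03885939,  0.3795854 ])}
```

View pics/scene0.png

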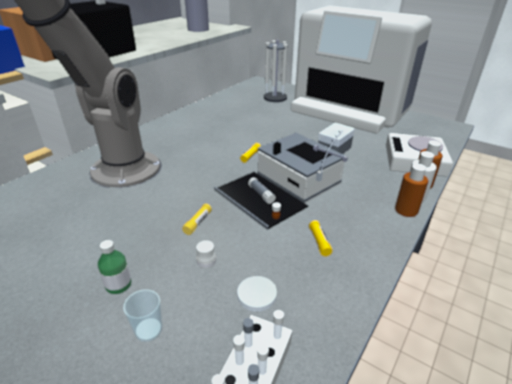

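View pics/top0.png

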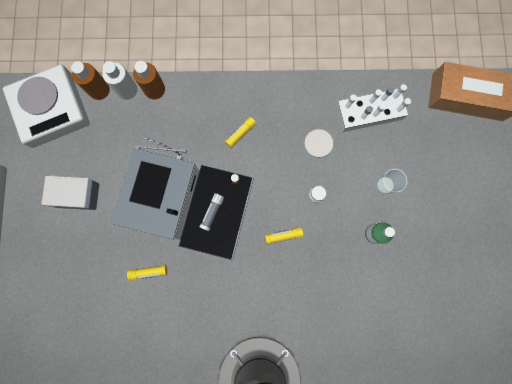

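View pics/wrist0.png

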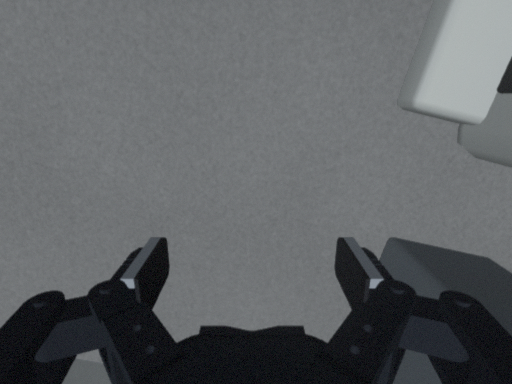

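```bash
cat > h.py <<'E'
import numpy as np, cv2
from station import status, read_camera, camera_model, bot
def K(m):
    f=192/np.tan(np.radians(m["fov_y"])/2); return f
def ray(m,u,v):
    f=K(m); d=np.array([(u-m["cx"])/f,(v-m["cy"])/f,1.0]); R=np.array(m["R"]);t=np.array(m["t"])
    return -R.T@t, R.T@d
def onz(m,u,v,z):
    o,d=ray(m,u,v); return o+d*(z-o[2])/d[2]
def proj(m,X):
    f=K(m); c=np.array(m["R"])@np.array(X)+np.array(m["t"]); return np.array([m["cx"]+f*c[0]/c[2], m["cy"]+f*c[1]/c[2]])
def tri(ms,uvs):
    A=np.zeros((3,3));b=np.zeros(3)
    for m,(u,v) in zip(ms,uvs):
        o,d=ray(m,u,v); d=d/np.linalg.norm(d); P=np.eye(3)-np.outer(d,d); A+=P;b+=P@o
    X=np.linalg.solve(A,b); return X
E
python3 - <<'E'
import cv2
a=cv2.imread("pics/top0.png")[120:280,100:270]; cv2.imwrite("pics/topc.png",cv2.resize(a,None,fx=3.7,fy=3.7,interpolation=cv2.INTER_CUBIC))
a=cv2.imread("pics/scene0.png")[115:235,205:365]; cv2.imwrite("pics/scenec.png",cv2.resize(a,None,fx=5,fy=5,interpolation=cv2.INTER_CUBIC))
E
```

```text
(no output)
```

View pics/topc.png

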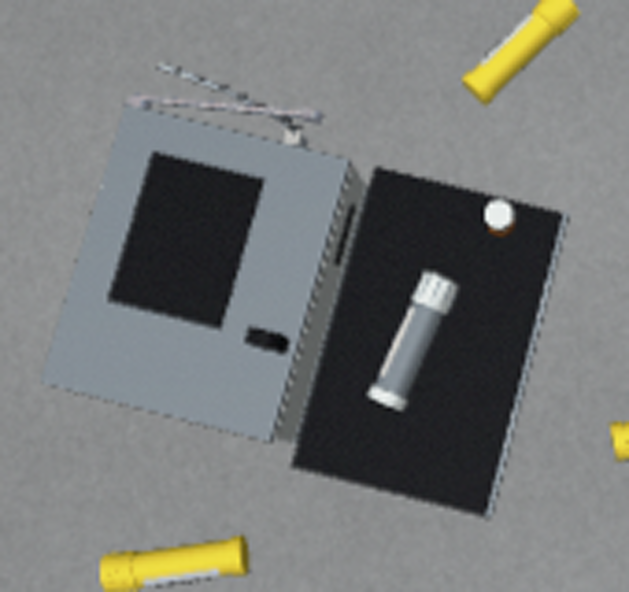

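View pics/scenec.png

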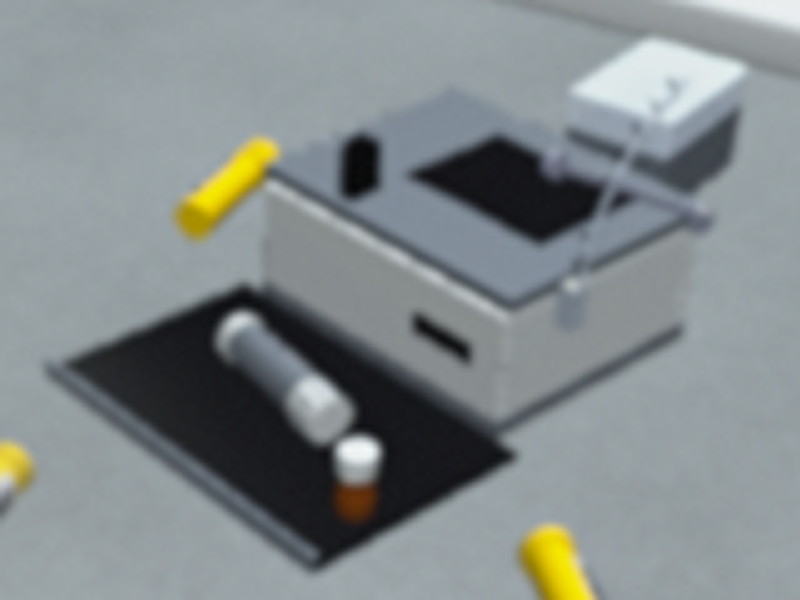

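```bash
python3 - <<'E'
from h import *
T=camera_model("top");S=camera_model("scene")
tc=lambda x,y:(100+(x+.5)/3.7-.5,120+(y+.5)/3.7-.5)
sc=lambda x,y:(205+(x+.5)/5-.5,115+(y+.5)/5-.5)
np.set_printoptions(precision=4,suppress=True)
print("bed back -y (top,scene)",onz(T,*tc(376,168),.006),onz(S,*sc(517,455),.006))
print("bed back +y",onz(T,*tc(293,466),.006),onz(S,*sc(243,287),.006))
print("bed front -y lip",onz(T,*tc(566,213),.014),onz(S,*sc(318,560),.014))
print("bed front +y lip",onz(T,*tc(490,517),.014),onz(S,*sc(50,364),.014))
print("hood front-y, front+y, back-y",onz(T,*tc(352,158),.107),onz(T,*tc(275,441),.107),onz(T,*tc(128,108),.107),onz(T,*tc(45,383),.107))
print("hood S",onz(S,*sc(515,303),.107),onz(S,*sc(268,170),.107))
print("barA end tip",tri([T,S],[tc(318,117),sc(548,162)]),"pivot",tri([T,S],[tc(133,102),sc(703,216)]))
print("barB",tri([T,S],[tc(295,130),sc(572,290)]),tri([T,S],[tc(158,66),sc(652,112)]))
print("lug top",tri([T,S],[tc(267,340),sc(360,140)]), onz(T,*tc(267,340),.148))
E
```

```text
bed back -y (top,scene) [0.6303 0.1748 0.006 ] [0.6327 0.1723 0.006 ]
bed back +y [0.3811 0.24   0.006 ] [0.3835 0.2347 0.006 ]
bed front -y lip [0.5885 0.0143 0.014 ] [0.5932 0.0112 0.014 ]
bed front +y lip [0.3388 0.0781 0.014 ] [0.3447 0.0746 0.014 ]
hood front-y, front+y, back-y [0.6153 0.1797 0.107 ] [0.3989 0.2343 0.107 ] [0.6567 0.3544 0.107 ] [0.4437 0.4089 0.107 ]
hood S [0.6182 0.1784 0.107 ] [0.407  0.2296 0.107 ]
barA end tip [0.6242 0.1904 0.1962] pivot [0.6624 0.3521 0.1006]
barB [0.6367 0.2234 0.101 ] [0.6512 0.2972 0.197 ]
lug top [0.472  0.2346 0.1459] [0.4707 0.2333 0.148 ]
```

```bash
python3 - <<'E'
from h import *
from scipy.spatial.transform import Rotation as Ro
np.set_printoptions(precision=4,suppress=True)
o=status.get_obs();q=o["tool_rot"];R=Ro.from_quat(q[[1,2,3,0]]).as_matrix();print(R)
W=camera_model("wrist");Rw=np.array(W["R"]);c=-Rw.T@np.array(W["t"]);print("cam in tool",R.T@(c-o["eef_pos"]),"fwd in tool",R.T@Rw[2])
T=camera_model("top")
tc=lambda x,y:(100+(x+.5)/3.7-.5,120+(y+.5)/3.7-.5)
for p in [(438,272),(388,408),(412,342)]: print(onz(T,*tc(*p),.03))
ax=np.array([np.cos(1.318),np.sin(1.318)])
print("target yaw tool x along reader y or -y:", [-ax[1],ax[0]])
# goals in tool coordinates
for g in [(.5,-.35,.247),(.485,.02,.247)]:
    print(g, 1000*R.T@(np.array(g)-o["eef_pos"]))
E
```

```text
[[ 0.2258 -0.9742 -0.0004]
 [-0.9742 -0.2258  0.0013]
 [-0.0013  0.0001 -1.    ]]
cam in tool [-0.0005 -0.0749 -0.1249] fwd in tool [-0.0011  0.2955  0.9553]
[0.5372 0.1197 0.03  ]
[0.4266 0.1596 0.03  ]
[0.4799 0.1406 0.03  ]
target yaw tool x along reader y or -y: [np.float64(-0.9682168121163066), np.float64(0.2501123842102517)]
(0.5, -0.35, 0.247) [-220.7217 -408.042     0.828 ]
(0.485, 0.02, 0.247) [-584.552  -476.9787    1.3115]
```

{"name": "arm_command", "arguments": {
  "series": [
    [85,[-28,-51,0],-0.12],
    [85,[-55,-102,0],-0.25],
    [85,[-83,-153,0],-0.38],
    [85,[-110,-204,0],-0.5],
    [85,[-138,-255,0],-0.62],
    [85,[-166,-306,0],-0.75],
    [85,[-194,-357,0],-0.88],
    [85,[-221,-408,0],-1.0]
  ]
}}

```text
t: 1.15
eef_pos: [0.501, -0.3488, 0.2482]
tool_rot: [0.0, 0.986, -0.169, -0.0]
contact_force: [0.5, -0.4, -0.2]
gripper_width: 0.992
```

```bash
cat >> h.py <<'E'
from scipy.spatial.transform import Rotation as Ro
np.set_printoptions(precision=4,suppress=True)
def tool():
    o=status.get_obs();q=o["tool_rot"];return o,Ro.from_quat(q[[1,2,3,0]]).as_matrix()
def goto(g,yaw=None):
    o,R=tool(); print("t",o["t"],"pos",o["eef_pos"],"F",o["contact_force"],"w",o["gripper_width"],"q",o["q"])
    y=np.arctan2(R[1,0],R[0,0]); print("yaw",y,"z",R[:,2])
    print("shift",1000*R.T@(np.array(g)-o["eef_pos"]), "roll", None if yaw is None else -(yaw-y))
def snap(n,f):
    m=camera_model(n); im=read_camera(n); cv2.imwrite("pics/"+f+".png",im); return m,im
E
python3 -c "
from h import *
goto((.47,.08,.22),-.347)"
```

```text
t 1.15 pos [ 0.501  -0.3488  0.2482] F [ 0.4913 -0.3514 -0.2101] w 0.9922088405881125 q [ 0.7575  0.3931 -0.3291  1.6984  0.1415  1.0736  0.045 ]
yaw -0.3391141576159353 z [-0.0002 -0.0001 -1.    ]
shift [-171.8884 -394.0365   28.214 ] roll 0.0078858423840647
```

{"name": "arm_command", "arguments": {
  "series": [
    [85,[-20,-60,0],0],
    [85,[-40,-120,0],0],
    [85,[-60,-180,0],0],
    [85,[-80,-240,0],0],
    [85,[-110,-300,5],0],
    [85,[-140,-360,10],0],
    [85,[-170,-420,15],0],
    [85,[-188,-465,15],0]
  ]
}}

```text
t: 2.15
eef_pos: [0.4788, 0.1494, 0.2331]
tool_rot: [0.0, 0.985, -0.171, -0.0]
contact_force: [1.1, 0.0, 0.3]
gripper_width: 0.998
```

```bash
python3 -c "
from h import *
goto((.48,.14,.1))
m,im=snap('wrist','w1');print(m)
snap('top','t1')"
```

```text
t 2.15 pos [0.4788 0.1494 0.2331] F [1.14   0.0486 0.2874] w 0.9977171682724534 q [ 0.089   0.2642 -0.6001  1.947   0.1788  0.9828 -0.9381]
yaw -0.34345246304795074 z [-0.0001 -0.0006 -1.    ]
shift [  4.3073   8.3148 133.147 ] roll None
{'fov_y': 67.78406563304516, 'cx': 251.59297698870793, 'cy': 186.7474775525192, 'R': array([[ 0.9415, -0.3371, -0.001 ],
       [-0.3218, -0.8997,  0.295 ],
       [-0.1003, -0.2775, -0.9555]]), 't': array([-0.3994,  0.255 ,  0.4538])}
```

View pics/w1.png

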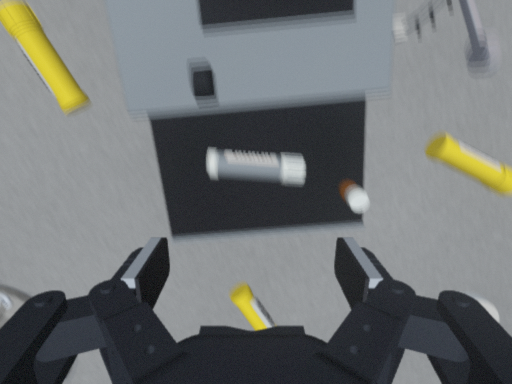

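```bash
python3 -c "
from h import *
m,im=snap('wrist','w2');
a=im[130:210,190:330];cv2.imwrite('pics/w2c.png',cv2.resize(a,None,fx=5.5,fy=5.5,interpolation=cv2.INTER_CUBIC))
a=im[0:120,330:512];cv2.imwrite('pics/w2m.png',cv2.resize(a,None,fx=4,fy=4,interpolation=cv2.INTER_CUBIC))
goto((.48,.14,.1))"
```

```text
t 2.3 pos [0.4786 0.1518 0.2335] F [-1.128  -1.3908 -0.5869] w 0.9951091390247799 q [ 0.0877  0.2649 -0.6028  1.9457  0.1777  0.9827 -0.9335]
yaw -0.33562561312474154 z [-0.0001  0.0015 -1.    ]
shift [  5.3118  10.8538 133.4549] roll None
```

View pics/w2c.png

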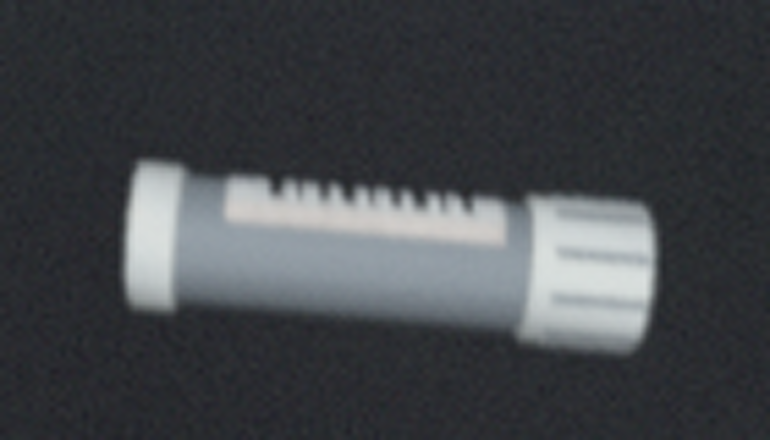

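View pics/w2m.png

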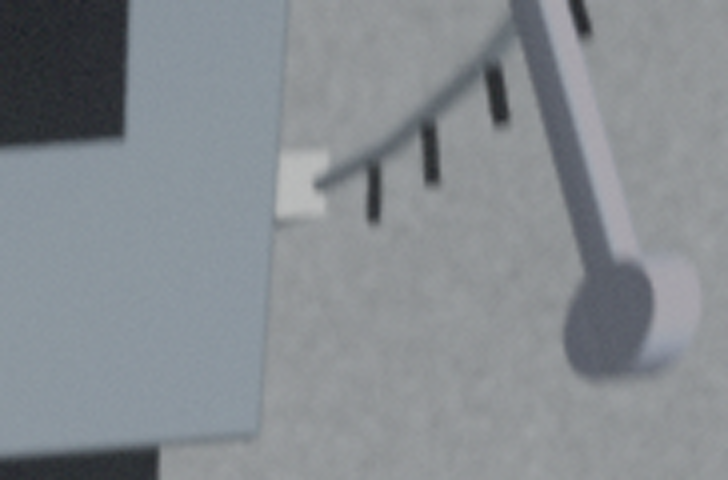

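```bash
python3 -c "
from h import *
m=camera_model('wrist');T=camera_model('top')
wc=lambda x,y:(190+(x+.5)/5.5-.5,130+(y+.5)/5.5-.5)
foot=onz(m,*wc(128,236),.022);cap=onz(m,*wc(652,276),.022)
mid=(foot+cap)/2;d=foot-cap;print(foot,cap,np.linalg.norm(d),mid,np.arctan2(-d[1],-d[0]))
v=onz(T,100+498/3.7,120+213/3.7,.051);print('vial',v)
bc=np.array([.485,.1275]);x=np.array([.25,.968]);y=np.array([-.968,.25])
for p in (foot,cap,mid,v): print((p[:2]-bc)@x,(p[:2]-bc)@y)
# label point along tube
u=d[:2]/np.linalg.norm(d[:2]); f=np.array([u[1]*-1,u[0]]); print('axis',u,'f',f)
o,R=tool();
a=np.arctan2(-d[1],-d[0])
goto((mid[0]-0.008*f[0],mid[1]-.008*f[1],.08),a)
"
```

```text
[0.4299 0.1584 0.022 ] [0.5365 0.1116 0.022 ] 0.11643172254611832 [0.4832 0.135  0.022 ] -0.41427274432951827
vial [0.5808 0.0684 0.051 ]
0.016156902831521536 0.06104930525620552
-0.002564293266085983 -0.053839380048432
0.00679630478271779 0.0036049626038867355
-0.03327198565691459 -0.10750421090454851
axis [-0.9154  0.4025] f [-0.4025 -0.9154]
t 2.3 pos [0.4786 0.1518 0.2335] F [-1.128  -1.3908 -0.5869] w 0.9951091390247799 q [ 0.0877  0.2649 -0.6028  1.9457  0.1777  0.9827 -0.9335]
yaw -0.33562561312474154 z [-0.0001  0.0015 -1.    ]
shift [ 10.6332   6.586  153.4579] roll 0.07864713120477673
```

```bash
python3 -c "
from h import *
T=camera_model('top');im=cv2.imread('pics/top0.png')
g=cv2.cvtColor(im,cv2.COLOR_BGR2GRAY).astype(int);mk=np.zeros_like(g,np.uint8);mk[188:235,196:226]=(g[188:235,196:226]>80)
n,l,st,ce=cv2.connectedComponentsWithStats(mk);print(st,ce)
i=1+np.argmax(st[1:,4]);ys,xs=np.where(l==i)
P=np.array([onz(T,x,y,.022)[:2] for x,y in zip(xs,ys)]);c=P.mean(0);w,V=np.linalg.eigh(np.cov(P.T));print(c,V[:,1],np.arctan2(V[1,1],V[0,1]));s=(P-c)@V[:,1];print(s.min(),s.max(), c+V[:,1]*(s.min()+s.max())/2)
"
```

```text
[[     0      0    512    384 196249]
 [   199    193     25     38    359]] [[255.5812 191.4643]
 [211.1281 210.9972]]
[0.484 0.141] [-0.9085  0.4179] 2.7104913653064506
-0.05716034257898851 0.05818496232071164 [0.4836 0.1412]
```

```bash
python3 -c "
from h import *
goto((.4863,.1453,.075),-.42)
"
```

```text
t 2.3 pos [0.4786 0.1518 0.2335] F [-1.128  -1.3908 -0.5869] w 0.9951091390247799 q [ 0.0877  0.2649 -0.6028  1.9457  0.1777  0.9827 -0.9335]
yaw -0.33562561312474154 z [-0.0001  0.0015 -1.    ]
shift [  9.5285   3.8093 158.4624] roll 0.08437438687525844
```

{"name": "arm_command", "arguments": {
  "series": [
    [0,[9,4,20],0.08],
    [0,[9,4,50],0.08],
    [0,[9,4,80],0.08],
    [0,[9,4,110],0.08],
    [0,[9,4,135],0.08],
    [0,[9,4,150],0.08],
    [0,[9,4,155],0.08],
    [0,[9,4,155],0.08]
  ]
}}

```text
t: 3.3
eef_pos: [0.487, 0.1408, 0.0787]
tool_rot: [-0.0, 0.978, -0.21, 0.0]
contact_force: [-0.4, 0.9, 0.5]
gripper_width: 0.001
```

```bash
python3 -c "
from h import *
m,im=snap('wrist','w3')
snap('scene','s3');snap('top','t3')
goto((.4863,.1453,.053),-.42)
"
```

```text
t 3.45 pos [0.4873 0.1412 0.0792] F [-0.1003  0.2473  0.6965] w 0.0033451534490576895 q [-0.006   0.4891 -0.4913  2.0614  0.3643  0.6727 -1.1599]
yaw -0.4231124390049955 z [ 0.0015  0.0003 -1.    ]
shift [-2.6016 -3.3078 26.1789] roll -0.0031124390049955264
```

View pics/w3.png

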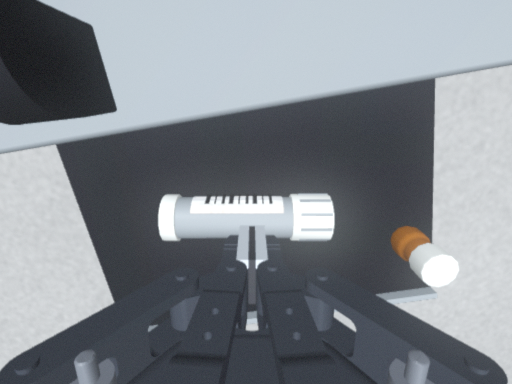

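View pics/s3.png

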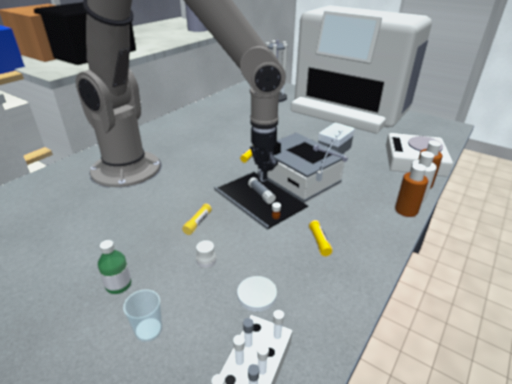

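```bash
python3 -c "
from h import *
m=camera_model('wrist');o,R=tool();
for p in [(161,217),(333,217),(247,217)]:
  X=onz(m,*p,.022);print(X,1000*R.T@(X-o['eef_pos']))
print(proj(m,o['eef_pos']+R@[0,0,.017]),proj(m,o['eef_pos']+R@[0,-.011,.017]),proj(m,o['eef_pos']+R@[0,.011,.017]))
im=cv2.imread('pics/w3.png')
a=im[180:300,150:350];cv2.imwrite('pics/w3c.png',cv2.resize(a,None,fx=4,fy=4,interpolation=cv2.INTER_CUBIC))
"
```

```text
[0.4286 0.165  0.022 ] [-63.2899   2.4753  57.0982]
[0.5367 0.1162 0.022 ] [55.2545  2.5263 57.2457]
[0.4827 0.1406 0.022 ] [-4.0213  2.5008 57.1719]
[253.0639 241.5925] [253.0876 223.3094] [253.0412 259.1402]
```

View pics/w3c.png

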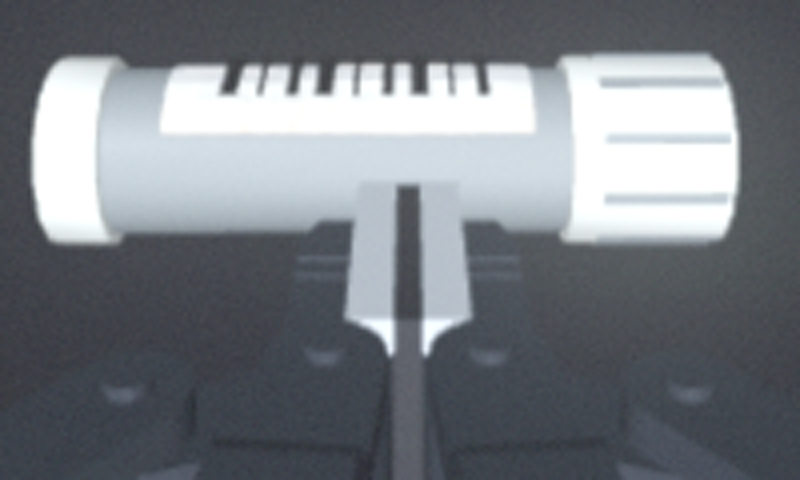

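{"name": "arm_command", "arguments": {
  "series": [
    [0,[-4,-6,8],0],
    [0,[-4,-6,16],0],
    [0,[-4,-6,22],0],
    [0,[-4,-6,24],0],
    [0,[-4,-6,24],0],
    [0,[-4,-6,24],0]
  ]
}}

```text
t: 4.2
eef_pos: [0.4856, 0.1482, 0.0545]
tool_rot: [-0.0, 0.978, -0.21, 0.0]
contact_force: [0.3, 0.3, 0.4]
gripper_width: -0.001
```

```bash
python3 -c "
from h import *
m,im=snap('wrist','w4');goto((0,0,0))
a=im[150:300,130:350];cv2.imwrite('pics/w4c.png',cv2.resize(a,None,fx=3.6,fy=3.6,interpolation=cv2.INTER_CUBIC))
"
```

```text
t 4.25 pos [0.4857 0.1482 0.0545] F [ 0.384  -0.62   -0.8106] w -0.001658770615529559 q [-0.0417  0.5303 -0.4666  2.0709  0.3988  0.6262 -1.2038]
yaw -0.42319188458164164 z [ 0.0004  0.0001 -1.    ]
shift [-381.9927  334.5575   54.3318] roll None
```

View pics/w4c.png

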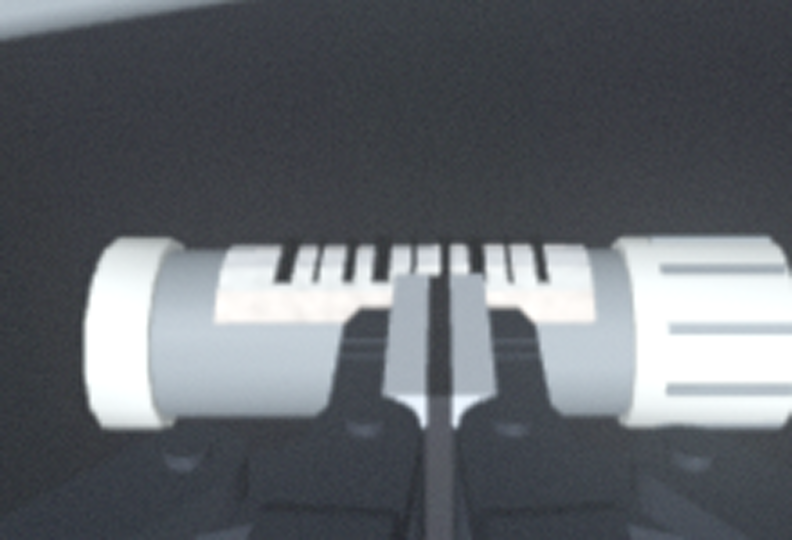

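{"name": "arm_command", "arguments": {
  "series": [
    [0,[0,0,1],0],
    [0,[0,0,2],0],
    [0,[0,0,3],0],
    [0,[0,0,3],0]
  ]
}}

```text
t: 4.75
eef_pos: [0.4864, 0.1496, 0.0525]
tool_rot: [-0.001, 0.978, -0.21, 0.001]
contact_force: [-1.5, 2.1, 10.0]
gripper_width: 0.003
```

{"name": "arm_command", "arguments": {
  "series": [
    [0,[0,3,0],0],
    [0,[0,6,0],0],
    [0,[0,9,0],0],
    [0,[0,12,0],0],
    [0,[0,15,0],0],
    [0,[0,18,0],0],
    [0,[0,21,0],0],
    [0,[0,24,0],0]
  ]
}}

```text
t: 5.75
eef_pos: [0.4765, 0.1277, 0.0527]
tool_rot: [-0.001, 0.978, -0.21, 0.001]
contact_force: [-3.4, 1.1, 13.4]
gripper_width: 0.002
```

```bash
python3 -c "
from h import *
m,im=snap('wrist','w5');goto((0,0,0))
a=im[150:300,130:350];cv2.imwrite('pics/w5c.png',cv2.resize(a,None,fx=3.6,fy=3.6,interpolation=cv2.INTER_CUBIC))
"
```

```text
t 5.8 pos [0.4764 0.1272 0.0527] F [-2.8968  2.3959 14.6541] w -0.0021910772012153534 q [-0.0064  0.5155 -0.4662  2.1066  0.4018  0.6019 -1.1779]
yaw -0.4225252964518065 z [ 0.0023  0.0012 -1.    ]
shift [-382.3799  311.5      51.4442] roll None
```

View pics/w5c.png

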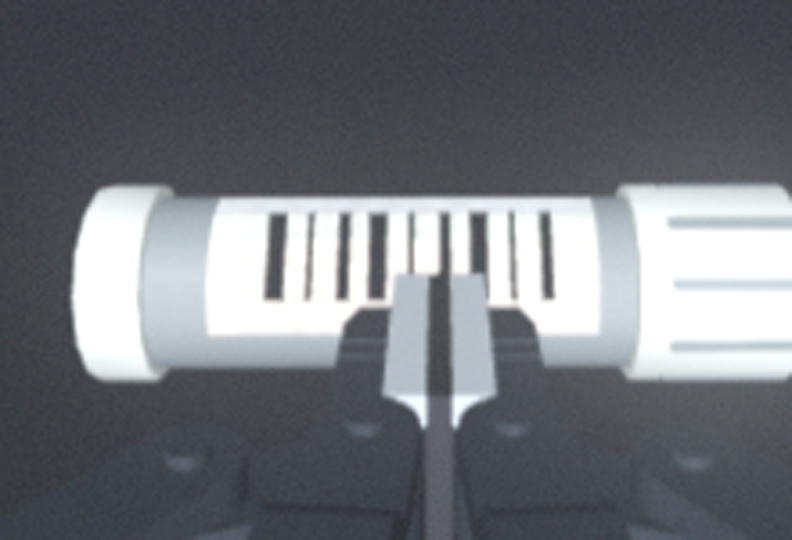

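{"name": "arm_command", "arguments": {
  "series": [
    [0,[0,0,-4],0],
    [0,[0,0,-8],0],
    [0,[0,-12,-8],0],
    [0,[0,-12,-8],0],
    [0,[0,-12,-4],0],
    [0,[0,-12,-1],0],
    [0,[0,-12,0],0],
    [0,[0,-12,0],0]
  ]
}}

```text
t: 6.8
eef_pos: [0.4812, 0.1388, 0.0524]
tool_rot: [-0.001, 0.978, -0.21, 0.001]
contact_force: [-2.4, 2.1, 13.2]
gripper_width: -0.0
```

{"name": "arm_command", "arguments": {
  "series": [
    [0,[0,3,0],0],
    [0,[0,6,0],0],
    [0,[0,9,0],0],
    [0,[0,12,0],0],
    [0,[0,15,0],0],
    [0,[0,18,0],0],
    [0,[0,19,0],0]
  ]
}}

```text
t: 7.68
eef_pos: [0.4734, 0.1214, 0.0527]
tool_rot: [-0.001, 0.978, -0.21, 0.001]
contact_force: [-4.2, 2.2, 16.9]
gripper_width: 0.004
```

```bash
python3 -c "
from h import *
m,im=snap('wrist','w6');goto((0,0,0))
a=im[150:300,130:350];cv2.imwrite('pics/w6c.png',cv2.resize(a,None,fx=3.6,fy=3.6,interpolation=cv2.INTER_CUBIC))
"
```

```text
t 7.725 pos [0.4733 0.1213 0.0527] F [-3.944   1.3906 18.0317] w 0.0015629793480817754 q [ 0.0049  0.5106 -0.4673  2.1165  0.4016  0.5968 -1.1693]
yaw -0.42229785570841566 z [ 0.0021  0.0014 -1.    ]
shift [-382.1245  304.7299   51.5243] roll None
```

View pics/w6c.png

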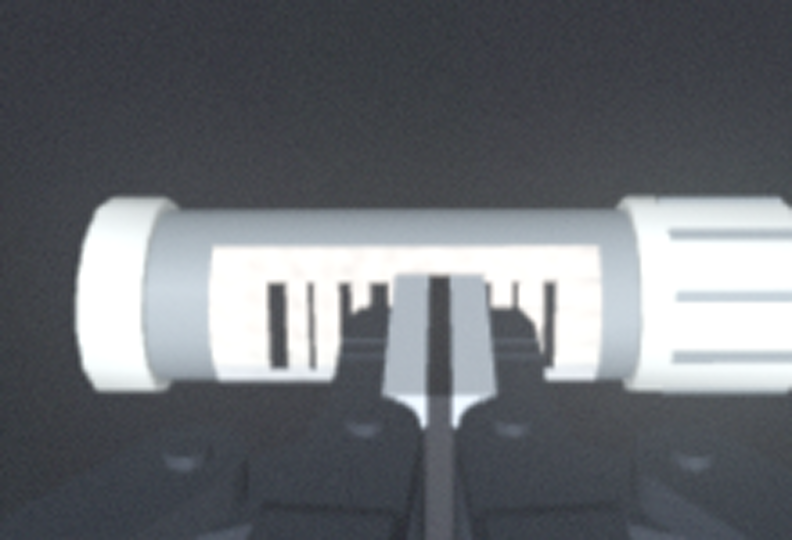

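{"name": "arm_command", "arguments": {
  "series": [
    [0,[0,2,0],0],
    [0,[0,4,0],0],
    [0,[0,4,0],0],
    [0,[0,4,-5],0],
    [0,[0,4,-30],0],
    [0,[0,4,-80],0],
    [0,[0,4,-130],0],
    [0,[0,4,-150],0]
  ]
}}

```text
t: 8.72
eef_pos: [0.4721, 0.1164, 0.2039]
tool_rot: [-0.001, 0.978, -0.21, 0.002]
contact_force: [0.6, -0.3, -0.5]
gripper_width: 0.003
```

{"name": "arm_command", "arguments": {
  "series": [
    [60,[0,0,0],-0.15],
    [60,[0,-20,0],-0.15],
    [60,[0,-20,0],-0.15],
    [60,[0,-20,0],-0.15]
  ]
}}

```text
t: 9.22
eef_pos: [0.4788, 0.1338, 0.2009]
tool_rot: [0.0, 0.991, -0.136, -0.0]
contact_force: [-0.4, -0.1, -0.0]
gripper_width: 0.701
```

```bash
python3 -c "
from h import *
m,im=snap('wrist','w7');goto((0,0,0));print(m)
"
```

```text
t 9.275 pos [0.4789 0.1336 0.201 ] F [-0.4147 -0.2428 -0.4062] w 0.7025623637884613 q [ 0.1291  0.3032 -0.6193  1.988   0.2204  0.9173 -0.8775]
yaw -0.2736061012710964 z [-0.001  -0.0008 -1.    ]
shift [-424.8067  257.8619  201.5227] roll None
{'fov_y': 67.78406563304516, 'cx': 251.59297698870793, 'cy': 186.7474775525192, 'R': array([[ 0.9628, -0.2702, -0.0019],
       [-0.2576, -0.92  ,  0.2953],
       [-0.0815, -0.2838, -0.9554]]), 't': array([-0.4237,  0.2225,  0.4106])}
```

View pics/w7.png

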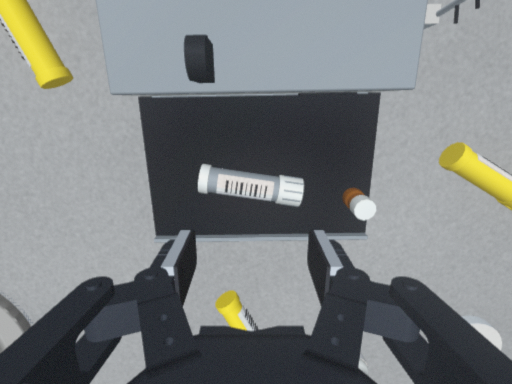

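```bash
python3 -c "
from h import *
im=cv2.imread('pics/w7.png')
a=im[155:215,190:310];cv2.imwrite('pics/w7c.png',cv2.resize(a,None,fx=6,fy=6,interpolation=cv2.INTER_CUBIC))
"
```

```text
(no output)
```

View pics/w7c.png

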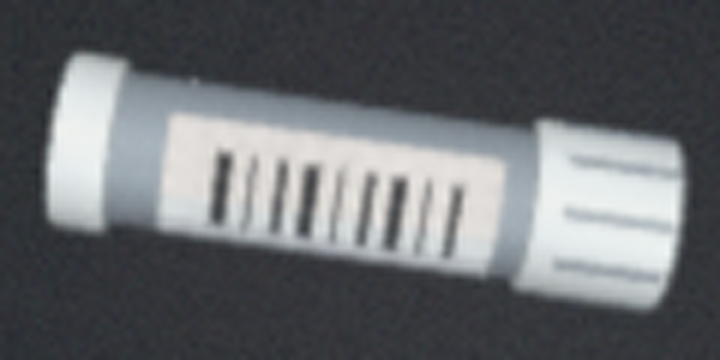

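```bash
python3 -c "
from h import *
m=camera_model('wrist')
wc=lambda x,y:(190+(x+.5)/6-.5,155+(y+.5)/6-.5)
foot=onz(m,*wc(50,145),.022);cap=onz(m,*wc(680,215),.022);mid=(foot+cap)/2;d=foot-cap
u=d[:2]/np.linalg.norm(d[:2]);n=np.array([u[1],-u[0]]);print(mid,np.linalg.norm(d),u,n)
def ang(p):
  # intersect ray with cylinder r14
  o,r=ray(m,*wc(*p)); A=np.array([[*n,0],[0,0,1]]);o2=A@(o-mid);r2=A@r
  a=r2@r2;b=o2@r2;c=o2@o2-.014**2;t=(-b-np.sqrt(b*b-a*c))/a;q=o2+t*r2;return np.degrees(np.arctan2(q[0],q[1]))
for p in [(170,113),(335,135),(505,158)]: print(ang(p))
c=-np.array(m['R']).T@np.array(m['t'])-mid
print('view',np.degrees(np.arctan2(c[:2]@n,c[2])))
bc=np.array([.485,.1275]);x=np.array([.25,.968]);print('bed x',(mid[:2]-bc)@x)
"
```

```text
[0.4726 0.119  0.022 ] 0.11731209182361005 [-0.9253  0.3792] [0.3792 0.9253]
51.53270368053498
48.427198485787784
45.04882234585152
view 16.676028003020146
bed x -0.011323761974496778
```

```bash
python3 -c "
from h import *
goto((.60,.22,.30),-.253);goto((.475,.235,.30),-.253)
"
```

```text
t 9.275 pos [0.4789 0.1336 0.201 ] F [-0.4147 -0.2428 -0.4062] w 0.7025623637884613 q [ 0.1291  0.3032 -0.6193  1.988   0.2204  0.9173 -0.8775]
yaw -0.2736061012710964 z [-0.001  -0.0008 -1.    ]
shift [  93.2171 -115.7758  -99.2201] roll -0.02060610127109641
t 9.275 pos [0.4789 0.1336 0.201 ] F [-0.4147 -0.2428 -0.4062] w 0.7025623637884613 q [ 0.1291  0.3032 -0.6193  1.988   0.2204  0.9173 -0.8775]
yaw -0.2736061012710964 z [-0.001  -0.0008 -1.    ]
shift [-31.1863 -96.4423 -99.1125] roll -0.02060610127109641
```

{"name": "arm_command", "arguments": {
  "series": [
    [60,[0,0,-40],-0.02],
    [60,[20,-20,-90],-0.02],
    [60,[50,-60,-99],-0.02],
    [60,[80,-100,-99],-0.02],
    [60,[93,-116,-99],-0.02],
    [60,[93,-116,-99],-0.02],
    [60,[93,-116,-99],-0.02]
  ]
}}

```text
t: 10.15
eef_pos: [0.5995, 0.2201, 0.3]
tool_rot: [0.001, 0.992, -0.126, -0.0]
contact_force: [0.3, -0.3, -1.2]
gripper_width: 0.707
```

```bash
python3 -c "
from h import *
import pickle
m,im=snap('wrist','w8');m2,_=snap('wrist','w8b');pickle.dump(m2,open('m8.pkl','wb'));goto((.475,.235,.30),-.253)
"
```

```text
t 10.25 pos [0.5996 0.2201 0.3005] F [-0.196   1.0599 -0.0984] w 0.7039913787043633 q [-0.0039  0.4445 -0.6196  1.5532  0.2689  1.2307 -0.9216]
yaw -0.253720775608243 z [ 0.    -0.001 -1.   ]
shift [-124.3546   16.8267    0.4784] roll -0.0007207756082430183
```

View pics/w8b.png

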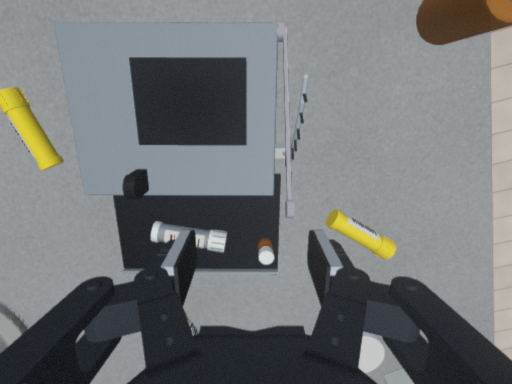

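{"name": "arm_command", "arguments": {
  "series": [
    [60,[-40,5,0],0],
    [60,[-80,10,0],0],
    [60,[-115,15,0],0],
    [60,[-124,17,0],0],
    [60,[-124,17,0],0],
    [60,[-124,17,0],0]
  ]
}}

```text
t: 11.0
eef_pos: [0.477, 0.235, 0.3004]
tool_rot: [-0.0, 0.992, -0.127, 0.0]
contact_force: [0.5, -0.3, 0.2]
gripper_width: 0.705
```

```bash
python3 -c "
from h import *
import pickle
m2,im=snap('wrist','w9');pickle.dump(m2,open('m9.pkl','wb'));goto((.475,.235,.2),-.253)
a=cv2.imread('pics/w8b.png')[10:230,230:330]
a=cv2.resize(a,None,fx=2.7,fy=2.7,interpolation=cv2.INTER_CUBIC)
b=cv2.resize(im[10:230,330:512],None,fx=2.7,fy=2.7,interpolation=cv2.INTER_CUBIC)
cv2.imwrite('pics/ab.png',np.hstack([a,b]));print(a.shape,b.shape)
"
```

```text
t 11.05 pos [0.4769 0.2352 0.3003] F [-0.2181 -0.1798  0.0179] w 0.6996631857878771 q [ 0.0031  0.2616 -0.6859  1.798   0.1807  1.1452 -0.9959]
yaw -0.2546479137566625 z [ 0.0001  0.0002 -1.    ]
shift [ -1.8476   0.671  100.2975] roll -0.0016479137566625113
(594, 270, 3) (594, 491, 3)
```

View pics/ab.png

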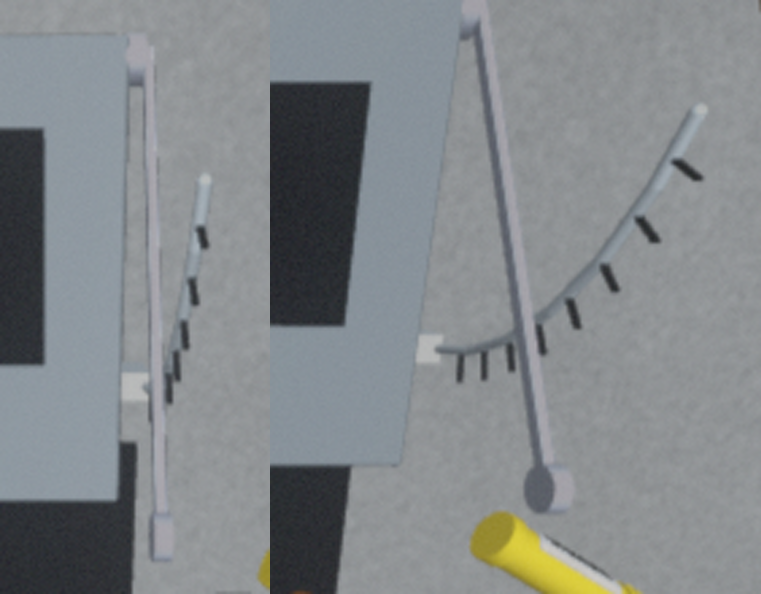

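View pics/w9.png

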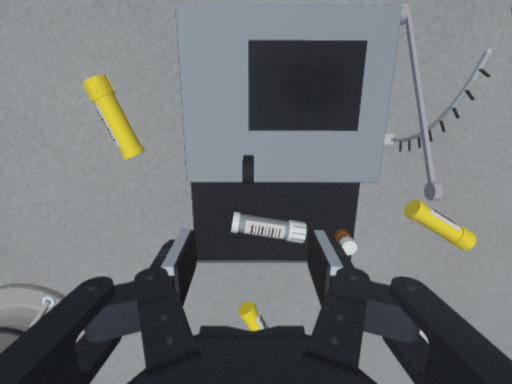

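```bash
python3 -c "
from h import *
import pickle
A=pickle.load(open('m8.pkl','rb'));B=pickle.load(open('m9.pkl','rb'))
a=lambda x,y:(230+(x+.5)/2.7-.5,10+(y+.5)/2.7-.5)
b=lambda x,y:(330+(x-270+.5)/2.7-.5,10+(y+.5)/2.7-.5)
tip=tri([A,B],[a(162,536),b(549,489)]);piv=tri([A,B],[a(139,62),b(471,20)])
d=tip-piv;print(tip,piv,np.linalg.norm(d),np.arctan2(d[2],np.hypot(d[0],d[1])))
fm=tri([A,B],[a(119,500),b(401,465)]);print('hood front -y',fm)
fp=tri([A,B],[(86,195),(188,182)]);print('hood front +y',fp,np.linalg.norm(fm-fp))
bp=tri([A,B],[(57,24.5),(178,5.5)]);print('back +y',bp)
bm=tri([A,B],[a(129,36),(401,5.5)]);print('back -y',bm,np.linalg.norm(bm-fm),np.linalg.norm(bm-bp))
y=(fp-fm)[:2];print('reader yaw',np.arctan2(-y[0],y[1]), np.arctan2(*( (bp-fp)[:2][::-1])))
for z in(.107,): print([onz(A,*a(119,500),z),onz(B,*b(401,465),z),onz(A,86,195,z),onz(B,188,182,z)])
for z in (.148,.107): print('lug B',z,onz(B,248.5,155,z),onz(B,248.5,183,z))
# bar points on B with bar plane: other bar points
"
```

```text
[0.6268 0.1962 0.192 ] [0.6622 0.3463 0.1033] 0.17790081659655588 0.5218699283930224
hood front -y [0.6155 0.1807 0.103 ]
hood front +y [0.3997 0.2369 0.104 ] 0.2230357623284385
back +y [0.4475 0.4108 0.1053]
back -y [0.6609 0.3568 0.1018] 0.18187029835069854 0.22018516153840068
reader yaw 1.3158328168765554 1.3026438233026782
[array([0.6156, 0.1821, 0.107 ]), array([0.614 , 0.1822, 0.107 ]), array([0.4017, 0.2374, 0.107 ]), array([0.4006, 0.2377, 0.107 ])]
lug B 0.148 [0.479 0.258 0.148] [0.4717 0.2303 0.148 ]
lug B 0.107 [0.4766 0.2506 0.107 ] [0.4682 0.2188 0.107 ]
```

```bash
python3 -c "
from h import *
goto((.475,.241,.185),-.254)
"
```

```text
t 11.05 pos [0.4769 0.2352 0.3003] F [-0.2181 -0.1798  0.0179] w 0.6996631857878771 q [ 0.0031  0.2616 -0.6859  1.798   0.1807  1.1452 -0.9959]
yaw -0.2546479137566625 z [ 0.0001  0.0002 -1.    ]
shift [ -3.36    -5.1316 115.2989] roll -0.0006479137566625104
```

{"name": "arm_command", "arguments": {
  "series": [
    [50,[-3,-5,30],0],
    [50,[-3,-5,70],0],
    [50,[-3,-5,100],0],
    [50,[-3,-5,115],0],
    [50,[-3,-5,115],0],
    [50,[-3,-5,115],0]
  ]
}}

```text
t: 11.8
eef_pos: [0.4751, 0.2418, 0.1865]
tool_rot: [-0.001, 0.992, -0.126, 0.001]
contact_force: [0.6, 0.1, 0.6]
gripper_width: 0.584
```

```bash
python3 -c "
from h import *
snap('wrist','w10');goto((.475,.241,.135),-.254)
"
```

```text
t 11.85 pos [0.475  0.2419 0.1866] F [ 0.0945 -0.2702  0.5617] w 0.5838613444099645 q [-0.0581  0.3891 -0.6525  1.923   0.2936  0.9225 -1.1067]
yaw -0.253191811171614 z [ 0.002   0.0011 -1.    ]
shift [ 0.0904  0.9467 51.6058] roll 0.0008081888283860139
```

View pics/w10.png

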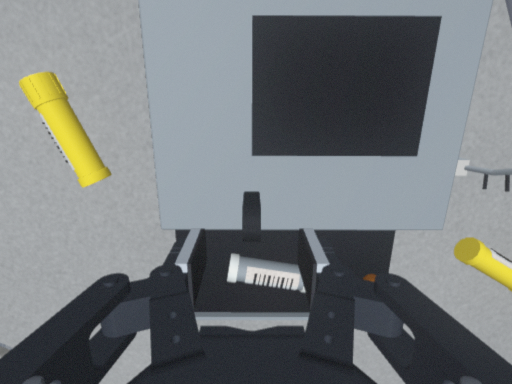

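```bash
python3 -c "
from h import *
m=camera_model('wrist');o,R=tool()
for p,z in [((251,192),.107),((252,240),.140),((252,240),.107),((252,230),.107)]:
  X=onz(m,*p,z);print(X,1000*R.T@(X-o['eef_pos']))
"
```

```text
[0.4761 0.2504 0.107 ] [-1.2588 -8.3546 79.6183]
[0.471  0.2281 0.14  ] [-0.5185 14.4515 46.5836]
[0.4668 0.2114 0.107 ] [-0.5035 31.745  79.5566]
[0.4689 0.2198 0.107 ] [-0.5039 23.0342 79.5703]
```

{"name": "arm_command", "arguments": {
  "series": [
    [50,[-1,2,20],0],
    [50,[-1,2,40],0],
    [50,[-1,2,50],0],
    [50,[-1,2,51],0],
    [0,[-1,2,51],0],
    [0,[-1,2,51],0],
    [0,[-1,2,51],0],
    [0,[-1,2,51],0]
  ],
  "squeeze": 60
}}

```text
t: 12.85
eef_pos: [0.4742, 0.2396, 0.1351]
tool_rot: [-0.001, 0.992, -0.127, 0.001]
contact_force: [5.5, -1.5, 2.9]
gripper_width: 0.13
```

```bash
python3 -c "
from h import *
snap('wrist','w11');goto((.475,.241,.135),-.254)
"
```

```text
t 12.9 pos [0.4742 0.2396 0.1351] F [ 5.1577 -1.2111  3.9496] w 0.12957875142809175 q [-0.0889  0.4552 -0.619   1.9692  0.3567  0.823  -1.1597]
yaw -0.25395358886956637 z [ 0.0025  0.0007 -1.    ]
shift [ 0.4506 -1.5495  0.0974] roll 4.641113043363232e-05
```

View pics/w11.png

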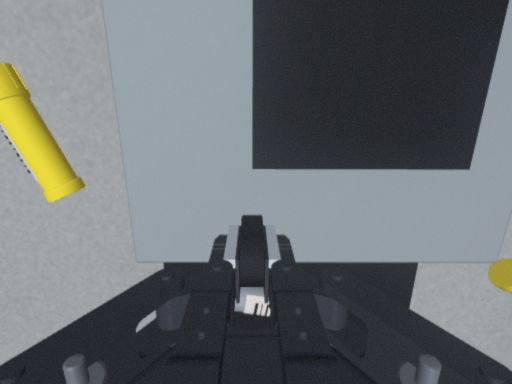

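{"name": "arm_command", "arguments": {
  "series": [
    [0,[0,-2.3,-7.7],0],
    [0,[0,-5,-15.3],0],
    [0,[0,-8,-22.7],0],
    [0,[0,-11.4,-30],0],
    [0,[0,-15.2,-37],0],
    [0,[0,-19.3,-43.9],0],
    [0,[0,-23.8,-50.7],0],
    [0,[0,-28.6,-57.1],0]
  ],
  "squeeze": 70
}}

```text
t: 13.9
eef_pos: [0.481, 0.2657, 0.1903]
tool_rot: [0.001, 0.992, -0.127, 0.0]
contact_force: [9.7, 0.1, -13.3]
gripper_width: 0.126
```

```bash
python3 -c "
from h import *
snap('wrist','w12');snap('scene','s12');goto((.475,.241,.135),-.254)
a=cv2.imread('pics/s12.png')[105:235,205:365]; cv2.imwrite('pics/s12c.png',cv2.resize(a,None,fx=4.6,fy=4.6,interpolation=cv2.INTER_CUBIC))
"
```

```text
t 14.0 pos [0.4811 0.2661 0.1907] F [ 9.019  -0.5137 -9.2045] w 0.12478944140565325 q [-0.1013  0.4116 -0.6497  1.8804  0.3044  0.9494 -1.1443]
yaw -0.2538782243479305 z [ 0.0009 -0.0014 -1.    ]
shift [ 0.3576 25.7124 55.7422] roll 0.00012177565206950014
```

View pics/w12.png

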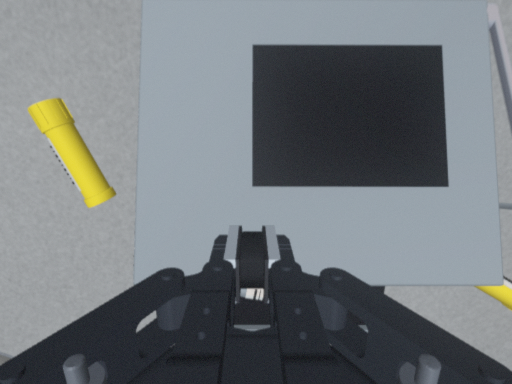

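View pics/s12c.png

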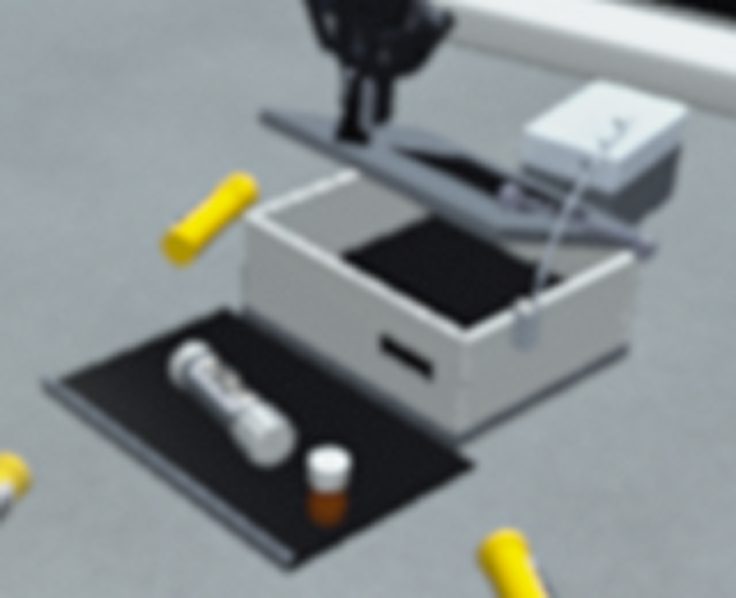

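{"name": "arm_command", "arguments": {
  "series": [
    [0,[0,-5.1,-6.1],0],
    [0,[0,-10.5,-12.1],0],
    [0,[0,-15.4,-17.1],0],
    [0,[0,-15.4,-17.1],0],
    [0,[0,-15.4,-17.1],0]
  ]
}}

```text
t: 14.62
eef_pos: [0.4847, 0.2798, 0.2069]
tool_rot: [0.001, 0.992, -0.127, 0.0]
contact_force: [8.3, -1.5, -9.8]
gripper_width: 0.128
```

```bash
python3 -c "
from h import *
import pickle
snap('wrist','w13');snap('scene','s13');snap('top','t13');goto((.475,.241,.135),-.254)
pickle.dump(camera_model('wrist'),open('m13.pkl','wb'))
a=cv2.imread('pics/s13.png')[125:185,255:365]; cv2.imwrite('pics/s13c.png',cv2.resize(a,None,fx=7,fy=7,interpolation=cv2.INTER_CUBIC))
a=cv2.imread('pics/t13.png')[130:260,100:230]; cv2.imwrite('pics/t13c.png',cv2.resize(a,None,fx=4.6,fy=4.6,interpolation=cv2.INTER_CUBIC))
"
```

```text
t 14.775 pos [0.4847 0.2798 0.2069] F [  8.9414  -2.4483 -10.373 ] w 0.12452879545487155 q [-0.1182  0.4092 -0.6546  1.8414  0.2962  0.9915 -1.1524]
yaw -0.2546075614116141 z [-0.0002 -0.0029 -1.    ]
shift [ 0.38   39.7953 72.0411] roll -0.0006075614116141104
```

View pics/w13.png

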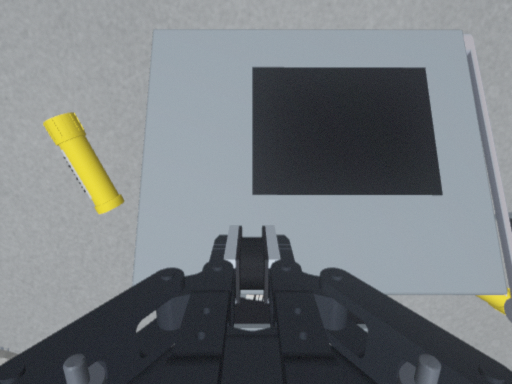

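View pics/s13c.png

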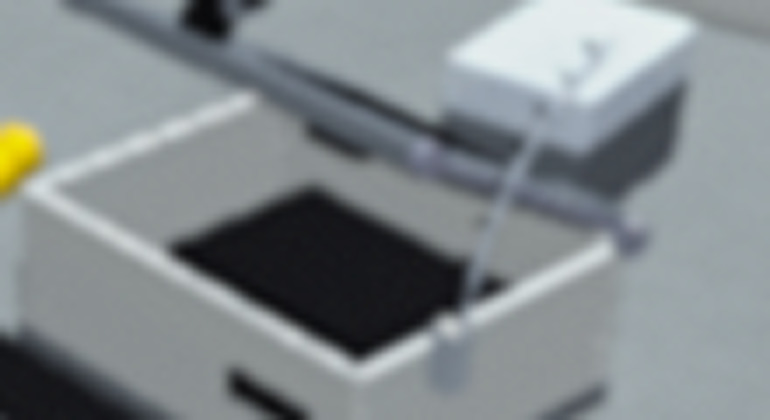

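View pics/t13c.png

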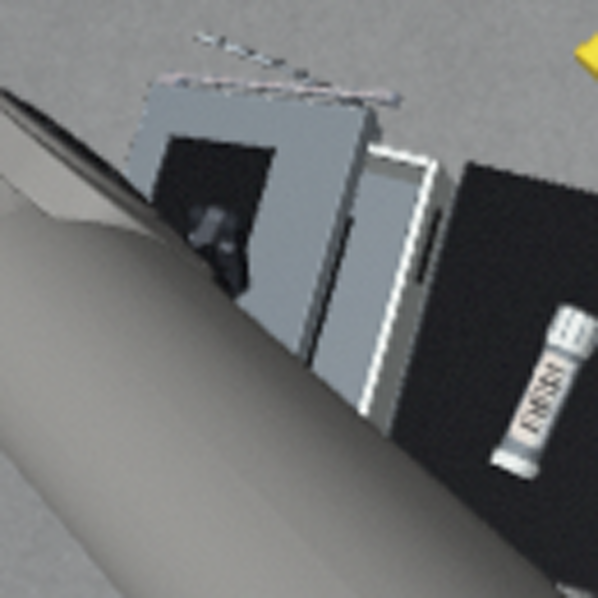

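```bash
cat > la.py <<'E'
from h import *
import pickle
yaw=1.316
X=np.array([np.cos(yaw),np.sin(yaw),0]);Y=np.array([-np.sin(yaw),np.cos(yaw),0])
def la(m,p,q):
    n=np.cross(ray(m,*p)[1],ray(m,*q)[1]); d=np.cross(n,Y); 
    a=np.arctan2(d[2],-(d@X)); return (a+np.pi/2)%np.pi-np.pi/2
E
python3 - <<'E'
from la import *
A=pickle.load(open('m8.pkl','rb'));B=pickle.load(open('m9.pkl','rb'));C=pickle.load(open('m13.pkl','rb'))
S=camera_model('scene')
b=lambda x,y:(330+(x-270+.5)/2.7-.5,10+(y+.5)/2.7-.5)
print('bar B left',la(B,b(478,40),b(537,465)),'right',la(B,b(490,30),b(550,455)))
print('shut hood edge B',la(B,b(459,0),b(401,465)))
print('hood edge C',la(C,(463,30),(508,293)),'left edge',la(C,(153,30),(135,290)))
print('bar C',la(C,(476,50),(511.5,245)))
im=cv2.imread('pics/w13.png')
a=im[20:310,440:512];cv2.imwrite('pics/w13c.png',np.hstack([cv2.resize(a[:145],None,fx=4.1,fy=4.1,interpolation=cv2.INTER_CUBIC),cv2.resize(a[145:],None,fx=4.1,fy=4.1,interpolation=cv2.INTER_CUBIC)]))
im=cv2.imread('pics/w9.png')
a=im[0:200,370:460];cv2.imwrite('pics/w9c.png',np.hstack([cv2.resize(a[:100],None,fx=4.4,fy=5.8,interpolation=cv2.INTER_CUBIC),cv2.resize(a[100:],None,fx=4.4,fy=5.8,interpolation=cv2.INTER_CUBIC)]))
E
```

```text
bar B left 0.5182776134972391 right 0.5155557087849685
shut hood edge B 0.022315221823759224
hood edge C 0.5041754532613671 left edge 0.4803368815276454
bar C 0.507464861716389
```

View pics/w13c.png

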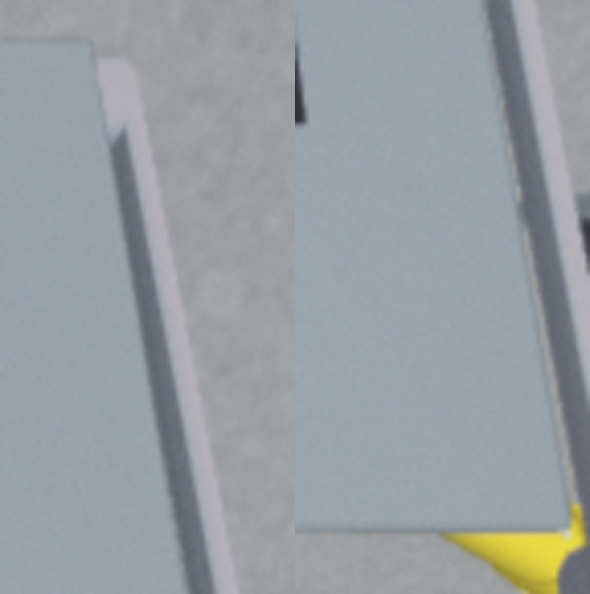

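View pics/w9c.png

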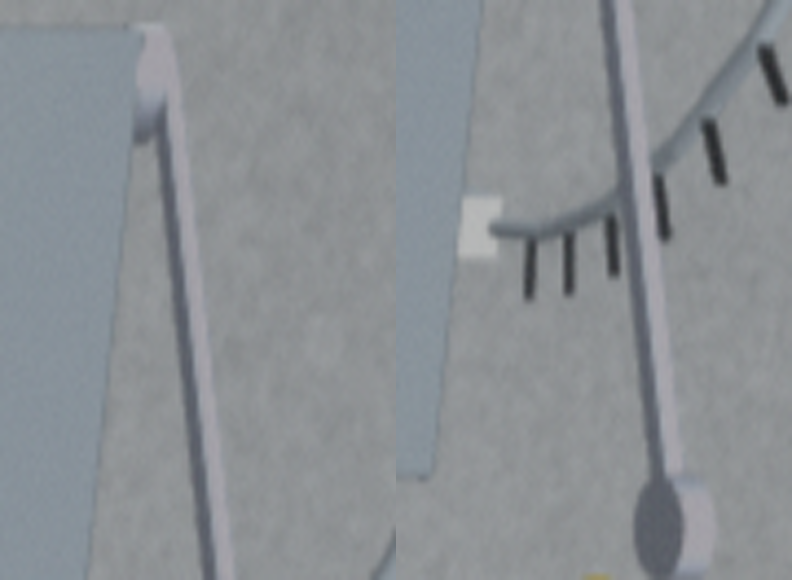

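```bash
python3 - <<'E'
from la import *
B=pickle.load(open('m9.pkl','rb'));C=pickle.load(open('m13.pkl','rb'));S=camera_model('scene')
print('bar B',la(B,(407.5,17.2),(431.6,181.9)))
print('bar C',la(C,(470.5,51),(510.5,253)),la(C,(470.5,51),(493.7,165)),'hood C',la(C,(462.7,30.2),(507,294)))
im=cv2.imread('pics/s13.png')
sc=lambda x,y:(255+(x+.5)/7-.5,125+(y+.5)/7-.5)
a=cv2.imread('pics/s13.png')[130:170,305:350]; cv2.imwrite('pics/s13d.png',cv2.resize(a,None,fx=14,fy=14,interpolation=cv2.INTER_CUBIC))
s0=lambda x,y:(205+(x+.5)/5-.5,115+(y+.5)/5-.5)
print('scene bar0',la(S,s0(548,162),s0(703,216)),'bar13',la(S,sc(428,155),sc(630,235)))
E
```

```text
bar B 0.5259666675147381
bar C 0.5280373390120956 0.5334149789590579 hood C 0.5011969214627996
scene bar0 0.523097036259605 bar13 0.544923042613743
```

View pics/s13d.png

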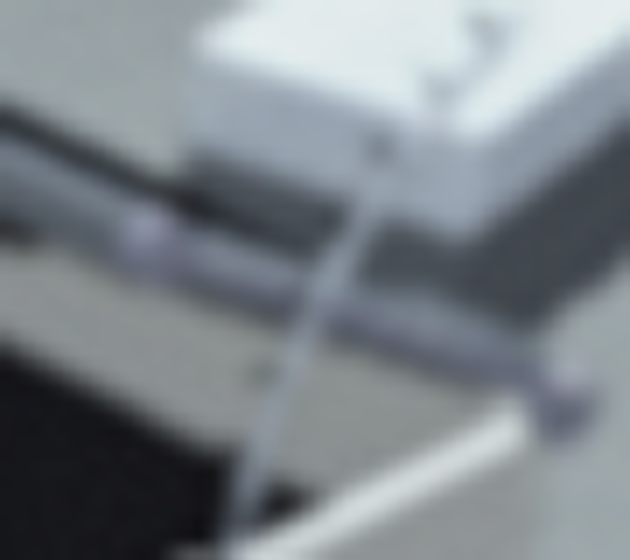

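{"name": "arm_command", "arguments": {
  "series": [
    [0,[0,-1,-1],0],
    [0,[0,-1.8,-1.7],0],
    [0,[0,-1.8,-1.7],0],
    [0,[0,-1.8,-1.7],0],
    [0,[0,-1.8,-1.7],0],
    [0,[0,-1.8,-1.7],0]
  ]
}}

```text
t: 15.52
eef_pos: [0.485, 0.2811, 0.2083]
tool_rot: [0.002, 0.992, -0.127, -0.0]
contact_force: [9.5, -2.0, -10.9]
gripper_width: 0.127
```

```bash
python3 - <<'E'
from la import *
snap('wrist','w14');C=camera_model('wrist');snap('top','t14');goto((0,0,0))
pickle.dump(C,open('m14.pkl','wb'))
p=status.get_obs();print(np.abs(p['joint_vel']).max())
im=cv2.imread('pics/w14.png')
a=im[20:310,440:512];b=cv2.imread('pics/t14.png')[180:240,170:250]
k=lambda a,s:cv2.resize(a,None,fx=s,fy=s,interpolation=cv2.INTER_CUBIC)
c=np.zeros((600,800,3),np.uint8);u=np.hstack([k(a[:145],4),k(a[145:],4)]);c[:580,:576]=u;v=k(b,2.8);c[:v.shape[0],576:800]=v
cv2.imwrite('pics/c14.png',c)
E
```

```text
t 15.625 pos [0.485  0.2811 0.2082] F [  9.0912  -1.373  -10.7663] w 0.12672343953321105 q [-0.1204  0.4096 -0.6547  1.8374  0.2958  0.996  -1.1537]
yaw -0.2547903774562896 z [-0.0007 -0.0037 -1.    ]
shift [-398.5416  393.5158  209.6143] roll None
0.0036989233406851127
```

View pics/c14.png

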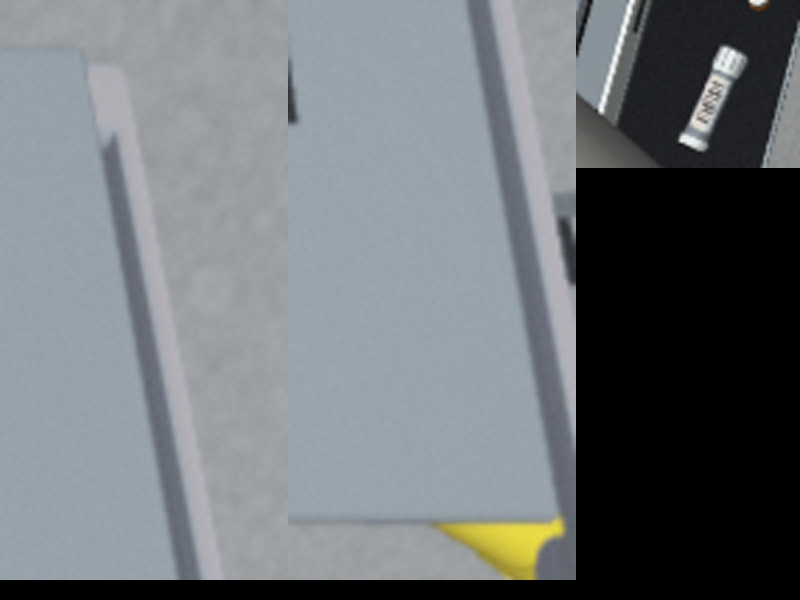

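```bash
python3 - <<'E'
from la import *
C=pickle.load(open('m14.pkl','rb'))
print('hood',la(C,(460.75,31.75),(507.2,294.75)),'bar',la(C,(468.5,53),(512,272)),la(C,(468.5,53),(491.2,165)))
d=np.array([.485,.2811,.2082])-np.array([.4742,.2396,.1351]);print(2*np.arcsin(np.linalg.norm(d)/2/.1606))
E
```

```text
hood 0.5128741941151196 bar 0.5317057420144664 0.5357117069632862
0.5340294855433072
```

```bash
python3 -c "
from h import *
print(bot.hand_in())"
```

```text
the job is handed in; nothing more can be done
None
```

I rolled the tube label-up on the bed, raised the hood by its lug to the marker arm, and handed the job in at about t = 15.6 s while still gripping. The hand-in gives no verdict, so everything below is my own measurement.

- **Tube:** I rolled it with the closed fingertips pressing lightly on top, in two strokes. Afterwards the label measured about 2° from straight up. The last top view shows it still lying on the bed, label up and untouched.
- **Hood angle:** About 0.51 rad from the wrist picture of its edge, and 0.53 rad from the arm's travel about the hinge.
- **Marker angle:** Pictures of the bar put it at 0.51 to 0.54 rad. Earlier rougher estimates from the tip and hinge positions ran from 0.49 to 0.58 rad. In the last wrist picture the hood and marker differ by about 0.02 rad, against the 0.07 allowed.
- **Holding:** The arm was practically still (joint speeds below 0.004 rad/s), with about 11 N of vertical load on the tool.
- **Not measured:** I did not re-measure the marker arm, vial and other bench items at the end. I saw no contact with them, and the last pictures show the marker arm and vial where they were.

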